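# Press a die insert home and put the die away

## Robot

A 7-joint arm with a two-finger parallel gripper is mounted at the origin on the work surface. World frame = base frame: x ahead of the robot, y to its left, z up, the work surface at z = 0. Lengths are in m, angles in rad, forces in N, time in s.
With the tool pointing down it reaches from about 0.4 to 0.85 m from the base axis. Payload 10.4 kg.
Tool frame: the origin (TCP) lies midway between the tips of the shut fingers; the grasp point (between the pads) lies 19 mm behind it (r.grasp_offset is the distance from the TCP to the grasp point, in m); x points along the fingers, y is the direction in which the jaws open and shut, and the axes are right-handed (so a half turn about x gives the same grasp; the last joint's range is limited). The gripper opens to 87 mm and grips with 3 to 60 N. Pads are 19 mm wide; open, the fingers measure 117 mm over their backs; the gripper's body (75 mm by 190 mm) begins 51 mm behind the grasp point.
Start: joints at [-1.346, 0.332, -0.065, 1.46, 0.022, 1.35, -0.088], TCP at [0.153, 0.606, 0.223] pointing down, gripper open.
Joint ranges: [-2.6, 2.6], [-0.5, 2.12], [-1.47, 1.34], [0.16, 2.42], [-1.27, 4.41], [0.06, 2.06], [-2.6, 2.6]. Speed limits (rad/s): [2.22, 2.22, 2.79, 2.79, 3.14, 3.14, 3.14].

## Interface

Orientations are given as a unit quaternion [x, y, z, w].
In Python, from bench import r, vision, close_job gives the robot as it stands. The module is installed in compiled form; this text tells all that it offers.
- The arm moves only by the shell command python3 -m pendant 'ROWS' [OPENING] [FORCE]. ROWS is text: rows parted by semicolons, each of 6 numbers parted by spaces: the shift along the tool's x, y, z in units of 0.25 m (1.0 is 0.25 m), then the turn, a rotation vector about the tool's x, y, z in units of 1.5 rad (1.0 is 1.5 rad). A call has 1 to 8 rows; each row is the pose to reach, as a shift and turn from the pose commanded when the call began, along the tool's axes at that moment; what a row does not reach only later rows make up. A row lasts 1/10 s, in which the tool goes at most 50 mm and 8.59 degrees, less where a joint would pass 70% of its speed; a pose out of reach is approached as far as the arm can. A call with a number of a shift or a turn outside -1 to 1 is refused whole. A call with a gripper value outside its range is refused whole. OPENING is the gripper command: -1 is shut, 1 is fully open, values between are in proportion, set as the call begins (- or left out, the last holds). The fingers move at their own pace and stop on an object; FORCE is the grip in N (left out, the last holds). Time passes only in rows, so rows that repeat a pose let the fingers close. It gives the time, the measured TCP pose, the force and the opening at its end, in the units of the state.
- r.read_state(): the state, without advancing time (a new reading comes with each control period).
- vision.camera(name): name is "side" or "top" or "wrist"; returns (picture, depth): 480x640x3 uint8, blue, green, red; 480x640 float32, m along the optical axis (not along the pixel's ray), 0 where there is no reading.
- vision.get_calibration(name): a dict with "camera_matrix" (3x3 intrinsics, pixels), "rvec" (rotation vector, rad) and "tvec" (3), from world to camera coordinates, as OpenCV has them. Camera axes: x right, y down, z forward; pixel columns grow to the right and rows downward; lengths in m; the calibration is good to about 2 mm. The wrist camera is an equidistant fisheye: a pixel r from the principal point sees the ray r / f radians off the axis. A picture is of the moment at which its call begins: read the wrist's pose just before it. get_calibration takes no time and is no camera call; for the wrist camera it gives the pose at the moment of the call.
- close_job(): hands the job in, once; it reports no verdict.
The state is a dict: "time": time; "joint_positions": joint angles; "joint_vel": joint speeds; "joint_torque": joint torques, N m; "ee_pos": TCP position; "eef_rot": TCP orientation; "ft_force": force on the tool from outside, world axes, zero at the start; "torque": the same for the moment, N m; "width": finger opening in m.
Only numpy, scipy, OpenCV 4.12 (cv2) and the standard library are available. Lean on these libraries where they do the work, as an engineer would, in place of code of your own. Each camera call takes 0.05 s, during which the arm holds its last target. There are 200 camera calls.

## Task

The blue-ringed pasta die's brass insert is standing proud: set the die upright in the nest of the lever press and pull the sprung lever all the way down so that the insert is pressed in flush. Then ease the lever slowly all the way back up, keeping hold of it so that it does not fly back, and put the die away in the tray slot with the blue mark, set down flat, not dropped. Leave everything else where it is.

Things in the scene. Friction and masses are not known exactly. Their poses are not given: they have to be found in the camera images.
- die_blue: the die to work on: bronze-coloured disc, 56 mm across, 26 mm tall, blue ring on its top; a brass insert (30 mm across, six dark dots) in the middle of the top stands 7.5 to 9.5 mm proud at the start. Loose, about 0.18 kg, upright on the counter. Origin: centre of the disc's underside; z up. Grip it across the disc, not by the insert.
- insert (a joint): how far the brass insert has been pressed into the blue die, in m: 0 to 0.002 at the start (standing 9.5 to 7.5 mm proud), 0.009 when fully home (flush to 0.5 mm). A tight fit: it moves under a push of about 9 N and stays where it is left.
- press: grey lever press with a steel arm, fixed. Base 110 mm wide (y), 30 mm high, from 50 mm in front of (-x) to 165 mm beyond (+x) the origin, which lies at counter height under the nest's centre. x points from nest to hinge (away from the robot, give or take its yaw), y along the hinge axis, z up. Two hinge cheeks, 68 mm wide overall, rise to 110 mm at x = 98 to 143 mm.
- nest (a point): centre of the press's nest floor, 30 mm above the counter: a 63 mm square recess in a steel lip 4 mm high, 5 mm thick. A die standing in it (3.5 mm play all round) lies under the lever's pad. With the lever up the nest is open from above: the raised arm and pad stay more than 75 mm beyond its centre (+x of the press).
- hinge (a point): the lever's hinge axis, 120 mm beyond the nest (+x of the press), 85 mm above the counter; the axis is the press's y. A white pad 36 mm across on the underside of the arm, 120 mm from the hinge, presses the insert.
- lever (a joint): lever angle, rad: 0 = at rest, up (2 degrees past vertical); grows as the handle is pulled towards the robot and down; 1.60 = full stroke, arm level. The pad meets a proud insert at about 1.53, has it home at about 1.58. A spring always drives it back to 0: at the handle 2.5 N at rest, 6 N near the bottom; pressing the insert adds 5 N, speed adds drag. Let go low down, it flies back.
- lever_grip (a point): grip point on the handle: a black round bar, 20 mm thick, 150 mm long, parallel to the press's y, across the end of the 18 mm wide arm (a T). On the bar's axis, 230 mm from the hinge, 45 mm to +y of the arm's middle (the -y half is just the same). 315 mm above the counter with the lever up, 85 mm with it down. Can be pinched from above across the bar, which may turn in the fingers.
- slot_blue: empty slot with a blue mark in the beech tray: 64 mm square inside, lip 6 mm high, 5 mm thick. Origin: centre of its floor, 8 mm above the counter. The mark, 18 x 50 mm, lies flat 52 mm to its -x. The three slots stand in a row along the tray's y, 85 mm apart, in any order, all with the tray's yaw; pinch a die there along the slot's x to clear its neighbours.
- slot_green: the like slot with a green mark; it holds the green die. Origin: centre of its floor.
- slot_yellow: the like slot with a yellow mark, empty (its die is in the extruder) and to be left empty. Origin: centre of its floor.
- die_green: the green-ringed die, 56 mm by 26 mm, insert already flush, standing in the green slot; leave it. Origin: centre of its underside.
- jar: glass storage jar with a white twist cap, 90 mm across, 150 mm tall; bystander. Origin: centre of its underside.
- spoon: steel tablespoon, 170 mm long, lying flat; bystander. Origin near its middle, x along it.
- bowl: blue ceramic bowl, 120 mm across, 50 mm tall; bystander. Origin: centre of its underside.
- mill: dark wooden pepper mill, 54 mm across, 155 mm tall; bystander. Origin: centre of its underside.
- brush: small wooden brush, 190 mm long, lying flat; bystander. Origin near its middle, x along it.
Things that resemble listed ones, but are neither listed nor needed, are in the scene too. What is shaped like the die_green but red is not meant.

How it is judged:
By the outcome, as a careful person would: the job done as asked, in the order asked, and still so for the second after the job is handed in, with the robot touching nothing.
It also fails if it takes over 72 s, if anything falls off the work surface, if the arm or the gripper's body presses on something with over 40 N, if the wrist force passes 120 N, or if a joint passes its speed limit or range.

## Working session

There is one attempt and no reset: what is moved stays moved. The work goes in short steps, Python scripts to look and compute and a shell command to move; the robot and the scene stay as the last step left them, time stands still between calls to the robot, and variables do not carry over. Pictures are saved under pics/ and viewed, about 8 in all and at most 12, crops included, and the job is handed in when it is done.

```bash
mkdir -p pics; cat > h.py <<'E'
import numpy as np, cv2
from bench import r, vision
from scipy.spatial.transform import Rotation as R
def cal(n):
    c=vision.get_calibration(n); return np.array(c["camera_matrix"]),R.from_rotvec(np.ravel(c["rvec"])).as_matrix(),np.ravel(c["tvec"])
def pts(d,K,Rm,t):
    v,u=np.mgrid[:480,:640]; p=np.stack([(u-K[0,2])/K[0,0]*d,(v-K[1,2])/K[1,1]*d,d],-1)
    return (p-t)@Rm   # world
E
python3 - <<'E'
from h import *
s=r.read_state(); print({k:np.round(v,3).tolist() for k,v in s.items()}, r.grasp_offset)
for n in ["top","side"]:
    K,Rm,t=cal(n); im,d=vision.camera(n); np.savez(n+".npz",im=im,d=d,K=K,R=Rm,t=t); cv2.imwrite(f"pics/{n}1.png",im); print(n,-Rm.T@t)
E
```

```text
{'time': 0.0, 'joint_positions': [-1.346, 0.333, -0.065, 1.461, 0.022, 1.35, -0.088], 'joint_vel': [-0.001, 0.0, 0.001, 0.001, 0.0, 0.001, -0.0], 'joint_torque': [-0.0, -62.326, 0.025, -38.99, -0.061, 0.04, 0.0], 'ee_pos': [0.153, 0.606, 0.222], 'eef_rot': [0.087, 0.702, -0.088, 0.702], 'ft_force': [1.856, -0.454, 0.65], 'torque': [-0.019, -0.048, 0.002], 'width': 0.087} 0.0187
top [0.36271555 0.02558476 1.26396109]
side [ 0.21459265 -0.89518628  1.21198488]
```

View pics/top1.png

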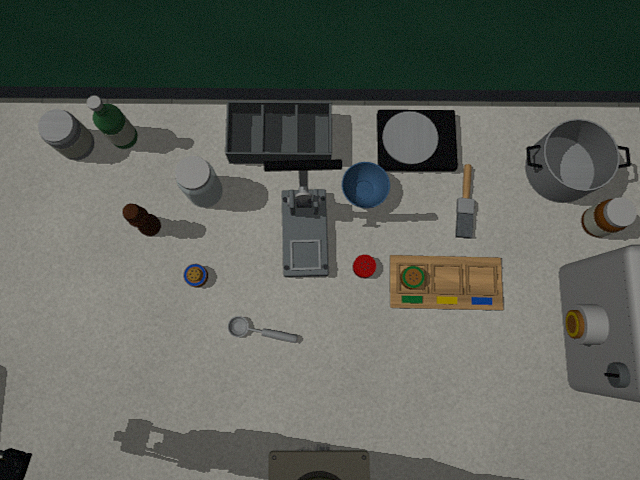

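View pics/side1.png

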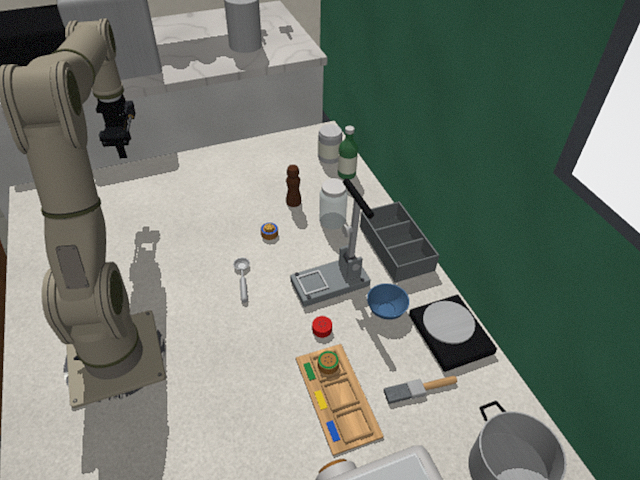

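Top view: candidates for the blue die are the blue-ringed disc with a brass insert (196,275), the red disc (364,266, decoy), the green die (413,278) in the tray, and the blue bowl (366,185). I choose (196,275). The press nest is at about (305,255), the handle bar at (303,165). The tray marks are green (412,300), yellow (447,300) and blue (482,301), so the blue slot is at (482,278).

```bash
cat > m.py <<'E'
from h import *
def load(n): z=np.load(n+".npz"); return [z[k] for k in("im","d","K","R","t")]
def cast(uv,z,K,Rm,t):
    uv=np.atleast_2d(np.asarray(uv,float)); ray=np.c_[(uv-K[[0,1],[2,2]])/K[[0,1],[0,1]],np.ones(len(uv))]@Rm; c=-Rm.T@t
    return c+ray*((z-c[2])/ray[:,2])[:,None]
def blob(mask,box):
    m=np.zeros_like(mask,np.uint8); x0,y0,x1,y1=box; m[y0:y1,x0:x1]=mask[y0:y1,x0:x1]
    c=max(cv2.findContours(m,cv2.RETR_EXTERNAL,cv2.CHAIN_APPROX_NONE)[0],key=cv2.contourArea); return c[:,0,:]
E
python3 - <<'E'
from m import *
im,d,K,Rm,t=load("top"); H=cv2.cvtColor(im,cv2.COLOR_BGR2HSV); P=pts(d,K,Rm,t)
blue=cv2.inRange(H,(100,90,40),(130,255,255)); 
for nm,mask,box,z in [("die",blue,(180,260,212,292),.026),("markB",blue,(465,290,500,312),.008),("markG",cv2.inRange(H,(45,80,20),(85,255,255)),(398,293,428,310),.008),("markY",cv2.inRange(H,(20,120,60),(35,255,255)),(432,293,462,310),.008),("dieG",cv2.inRange(H,(45,80,20),(85,255,255)),(398,260,430,292),.034)]:
    c=blob(mask,box); w=cast(c,z,K,Rm,t)[:,:2]; rc=cv2.minAreaRect(w.astype(np.float32)*1000); ci=cv2.minEnclosingCircle(w.astype(np.float32)*1000); print(nm,np.round(rc,1) if 0 else rc,ci)
# press base & handle from depth heights
for nm,lo,hi,box in [("lip",.026,.045,(275,180,335,285)),("bar",.28,.35,(255,140,350,185))]:
    x0,y0,x1,y1=box; p=P[y0:y1,x0:x1].reshape(-1,3); p=p[(p[:,2]>lo)&(p[:,2]<hi)]
    print(nm,len(p),p.mean(0),p[:,2].std(),cv2.minAreaRect((p[:,:2]*1000).astype(np.float32)))
crops=[im[250:300,170:220],im[180:290,260:350],im[245:320,380:510]]
cv2.imwrite("pics/c2.png",np.hstack([cv2.resize(c,(int(c.shape[1]*330/c.shape[0]),330))[:, :330 if i<1 else 600] for i,c in enumerate(crops[:2])]))
print(d.dtype,(P[240:270,260:275,2]).mean(),P[240:270,260:275,2].std())
E
```

```text
die ((518.99755859375, 297.0888366699219), (51.049503326416016, 50.295677185058594), 2.289541244506836) ((518.9324340820312, 297.0872802734375), 26.245433807373047)
markB ((459.45587158203125, -397.348876953125), (16.960792541503906, 47.10868835449219), 0.11105696111917496) ((459.451171875, -397.34893798828125), 24.32117462158203)
markG ((462.7392578125, -226.93536376953125), (14.530569076538086, 46.758914947509766), 0.11384507268667221) ((462.7392578125, -226.9353485107422), 24.482397079467773)
markY ((461.45263671875, -312.0550231933594), (51.17473220825195, 19.146034240722656), 87.11727905273438) ((460.55889892578125, -312.052001953125), 26.937149047851562)
dieG ((514.510986328125, -227.1468505859375), (48.08784866333008, 50.88130569458008), 88.22966003417969) ((514.3128662109375, -227.01345825195312), 25.995798110961914)
lip 2725 [0.60854713 0.0342763  0.0294838 ] 0.0023159373559760075 ((624.566650390625, 34.80865478515625), (213.9586639404297, 109.61271667480469), 1.7302488088607788)
bar 851 [0.69213021 0.0372521  0.31928847] 0.006756972317230434 ((694.4358520507812, 36.77558135986328), (20.399799346923828, 149.6246795654297), 1.8050341606140137)
float32 0.006864975458393572 0.10301855257977027
```

View pics/c2.png

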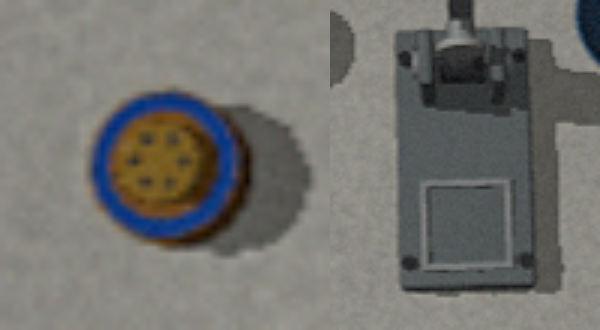

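The crop confirms the choice: blue ring, proud brass insert with six dots. The press sits at yaw about 1.8°.

```bash
cat >> m.py <<'E'
def go(pos,yaw_y,frm=None):
    """print pendant row to bring TCP to pos, tool x down, jaws along world angle yaw_y (deg, mod 180)"""
    s=r.read_state(); R0=R.from_quat(s["eef_rot"]); best=None
    for k in(0,180):
        a=np.radians(yaw_y+k); y=np.array([np.cos(a),np.sin(a),0]); x=np.array([0,0,-1.]); M=R.from_matrix(np.c_[x,y,np.cross(x,y)])
        v=(R0.inv()*M).as_rotvec()
        if best is None or np.linalg.norm(v)<np.linalg.norm(best): best=v
    sh=R0.inv().apply(np.asarray(pos)-s["ee_pos"])
    print("t %.1f row"%s["time"],np.round(sh/.25,3),np.round(best/1.5,3),"pos",np.round(s["ee_pos"],4),"q",np.round(s["joint_positions"],2),"w %.4f"%s["width"],"f",np.round(s["ft_force"],1))
E
python3 -c "
from m import *
print(R.from_quat(r.read_state()['eef_rot']).as_matrix().round(2))
go([.519,.297,.16],91.8)"
```

```text
[[-0.    0.25  0.97]
 [-0.    0.97 -0.25]
 [-1.   -0.    0.  ]]
t 0.1 row [ 0.249 -0.837  1.721] [-0.186 -0.     0.001] pos [0.1533 0.6056 0.2219] q [-1.35  0.33 -0.06  1.46  0.02  1.35 -0.09] w 0.0871 f [ 0.6 -0.1 -0.4]
```

```bash
T='0.1 -0.42 0.86 -0.093 0 0'; python3 -m pendant '0.1 -0.42 0.86 -0.093 0 0;0.1 -0.42 0.86 -0.093 0 0;0.1 -0.42 0.86 -0.093 0 0;0.1 -0.42 0.86 -0.093 0 0;0.1 -0.42 0.86 -0.093 0 0;0.1 -0.42 0.86 -0.093 0 0;0.1 -0.42 0.86 -0.093 0 0'
python3 -c "
from m import *
go([.519,.297,.16],91.8)"
```

```text
time: 0.8
ee_pos: [0.3365, 0.4507, 0.1973]
eef_rot: [0.039, 0.706, -0.039, 0.706]
ft_force: [-1.0, 0.5, 0.6]
width: 0.0868
t 0.8 row [ 0.149 -0.531  0.794] [-0.095 -0.     0.   ] pos [0.3365 0.4507 0.1973] q [-1.05  0.21  0.04  1.67 -0.01  1.26  0.46] w 0.0868 f [-1.   0.5  0.6]
```

```bash
python3 -m pendant '0.15 -0.53 0.79 -0.095 0 0;0.15 -0.53 0.79 -0.095 0 0;0.15 -0.53 0.79 -0.095 0 0;0.15 -0.53 0.79 -0.095 0 0;0.15 -0.53 0.79 -0.095 0 0;0.15 -0.53 0.79 -0.095 0 0;0.15 -0.53 0.79 -0.095 0 0;0.15 -0.53 0.79 -0.095 0 0'
python3 - <<'E'
from m import *
go([.519,.297,.013],91.8)
K,Rm,t=cal("wrist"); im,d=vision.camera("wrist"); np.savez("w1.npz",im=im,d=d,K=K,R=Rm,t=t); cv2.imwrite("pics/w1.png",im); print(K,-Rm.T@t,Rm[2])
E
```

```text
time: 1.6
ee_pos: [0.5166, 0.3007, 0.16]
eef_rot: [-0.013, 0.707, 0.014, 0.707]
ft_force: [-1.5, 0.4, -0.1]
width: 0.0869
t 1.6 row [ 0.588 -0.016  0.01 ] [ 0.004 -0.001 -0.001] pos [0.5166 0.3007 0.16  ] q [-0.75  0.31  0.17  1.63 -0.06  1.21  1.05] w 0.0869 f [-1.5  0.4 -0.1]
[[371.64829954   0.         324.15515304]
 [  0.         371.64829954 236.11154704]
 [  0.           0.           1.        ]] [0.44834746 0.29820147 0.32284319] [ 0.25239441  0.01095228 -0.96756246]
```

View pics/w1.png

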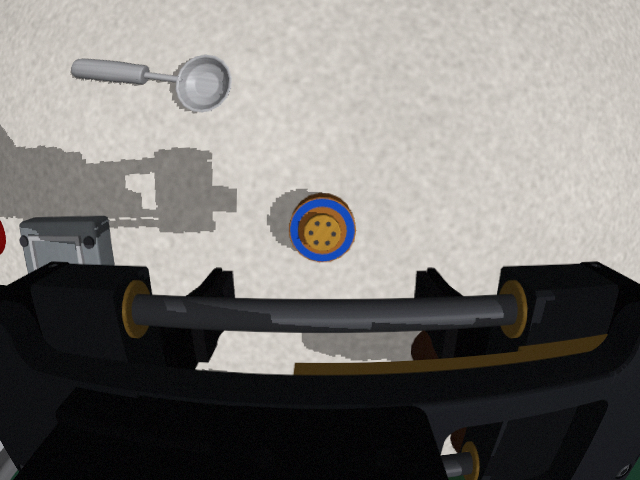

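The wrist view shows the die at (322,229), centred between the fingers (columns about 225 to 425). I'll measure it through the fisheye model.

```bash
cat >> m.py <<'E'
def fcast(uv,z,K,Rm,t):
    q=(np.atleast_2d(np.asarray(uv,float))-K[[0,1],[2,2]])/K[0,0]; th=np.linalg.norm(q,axis=1,keepdims=True)
    ray=np.c_[q/np.maximum(th,1e-9)*np.sin(th),np.cos(th)]@Rm; c=-Rm.T@t
    return c+ray*((z-c[2])/ray[:,2])[:,None]
E
python3 - <<'E'
from m import *
im,d,K,Rm,t=load("w1"); H=cv2.cvtColor(im,cv2.COLOR_BGR2HSV)
c=blob(cv2.inRange(H,(100,90,40),(130,255,255)),(270,180,380,280)); print(cv2.minEnclosingCircle((fcast(c,.026,K,Rm,t)[:,:2]*1000).astype(np.float32)))
E
```

```text
((520.8532104492188, 299.5166320800781), 26.522985458374023)
```

```bash
python3 -m pendant '0.15 0 0.006 0 0 0;0.3 0 0.006 0 0 0;0.44 0 0.006 0 0 0;0.44 0 0.006 0 0 0;0.44 0 0.006 0 0 0' 1
python3 -c "
from m import *
go([.520,.298,.010],91.8)"
```

```text
time: 2.15
ee_pos: [0.5189, 0.2996, 0.0509]
eef_rot: [-0.013, 0.707, 0.013, 0.707]
ft_force: [0.9, 0.5, 1.3]
width: 0.087
t 2.1 row [ 0.163 -0.006  0.004] [ 0.003 -0.    -0.   ] pos [0.5189 0.2996 0.0509] q [-0.73  0.43  0.16  1.72 -0.08  1.    1.07] w 0.0870 f [0.9 0.5 1.3]
```

```bash
python3 -m pendant '0.08 -0.006 0.004 0 0 0;0.16 -0.006 0.004 0 0 0;0.16 -0.006 0.004 0 0 0;0.16 -0.006 0.004 0 0 0' 1; python3 -m pendant '0 0 0 0 0 0;0 0 0 0 0 0;0 0 0 0 0 0;0 0 0 0 0 0;0 0 0 0 0 0;0 0 0 0 0 0' -1 25
python3 -m pendant '-0.15 0 0 0 0 0;-0.3 0 0 0 0 0;-0.48 0 0 0 0 0;-0.48 0 0 0 0 0;-0.48 0 0 0 0 0'
python3 -c "
from m import *
go([.5671,.0331,.13],91.8)"
```

```text
time: 2.55
ee_pos: [0.5213, 0.298, 0.0122]
eef_rot: [-0.012, 0.706, 0.013, 0.708]
ft_force: [0.3, 0.5, 0.4]
width: 0.087
time: 3.15
ee_pos: [0.5207, 0.2973, 0.0103]
eef_rot: [-0.012, 0.707, 0.012, 0.707]
ft_force: [-0.7, 0.9, 3.5]
width: 0.0556
time: 3.65
ee_pos: [0.5208, 0.297, 0.1306]
eef_rot: [-0.012, 0.707, 0.012, 0.707]
ft_force: [-0.6, -0.1, -2.1]
width: 0.0551
t 3.6 row [ 1.000e-03 -1.061e+00  1.490e-01] [ 0.002  0.001 -0.001] pos [0.5208 0.297  0.1306] q [-0.74  0.34  0.18  1.66 -0.06  1.15  1.06] w 0.0551 f [-0.6 -0.1 -2.1]
```

```bash
python3 -m pendant '0 -0.2 0.03 0 0 0;0 -0.4 0.06 0 0 0;0 -0.6 0.085 0 0 0;0 -0.72 0.1 0 0 0;0 -0.72 0.1 0 0 0;0 -0.72 0.1 0 0 0'
python3 - <<'E'
from m import *
im,d,K,Rm,t=load("top"); print("top lip",cast([[305.8,254.8]],.034,K,Rm,t))
go([.5671,.0331,.13],91.8)
K,Rm,t=cal("wrist"); im,d=vision.camera("wrist"); np.savez("w2.npz",im=im,d=d,K=K,R=Rm,t=t); cv2.imwrite("pics/w2.png",im)
E
```

```text
time: 4.25
ee_pos: [0.5508, 0.1172, 0.1284]
eef_rot: [-0.012, 0.708, 0.011, 0.706]
ft_force: [-0.3, 0.1, -1.0]
width: 0.0556
top lip [[0.56635354 0.02999902 0.034     ]]
t 4.2 row [-0.006 -0.338  0.054] [ 0.001 -0.002  0.   ] pos [0.5508 0.1172 0.1284] q [-0.52  0.27  0.27  1.76 -0.08  1.13  1.38] w 0.0556 f [-0.3  0.1 -1. ]
```

View pics/w2.png

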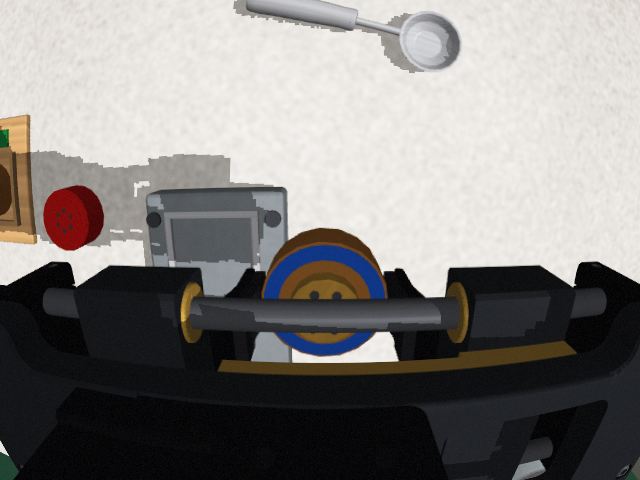

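The wrist view shows the held die at about (325,298). The nest lip's near outer corners are at about (165,211) and (258,211).

```bash
python3 - <<'E'
from m import *
im,d,K,Rm,t=load("w2")
a=fcast([[165,211],[258,211],[172,219],[253,219]],.034,K,Rm,t); print(a.round(4)); m=a[:2].mean(0); print("nest",m+.0365*np.array([np.cos(.031),np.sin(.031),0]), a[2:].mean(0)+.0315*np.array([np.cos(.031),np.sin(.031),0]),"width",np.linalg.norm(a[0]-a[1]),np.linalg.norm(a[2]-a[3]))
b=fcast([[148,190],[287,188]],.030,K,Rm,t);print("base corners",b.round(4),b.mean(0)+.05*np.array([1,.031,0]))
H=cv2.cvtColor(im,cv2.COLOR_BGR2HSV); c=blob(cv2.inRange(H,(100,90,40),(130,255,255)),(255,220,395,360)); hull=cv2.convexHull(c)[:,0,:]
w=fcast(hull,.1284-.0103+.026,K,Rm,t)[:,:2]*1000; print("die",cv2.minEnclosingCircle(w.astype(np.float32)))
E
```

```text
[[ 0.534  -0.0025  0.034 ]
 [ 0.5326  0.0698  0.034 ]
 [ 0.54    0.0031  0.034 ]
 [ 0.5385  0.0661  0.034 ]]
nest [0.56975008 0.03480212 0.034     ] [0.57072733 0.03556578 0.034     ] width 0.07226972953403309 0.06305676842543319
base corners [[ 0.5186 -0.0182  0.03  ]
 [ 0.5162  0.09    0.03  ]] [0.5673605  0.03743225 0.03      ]
die ((548.639404296875, 117.36310577392578), 26.15476417541504)
```

```bash
python3 -m pendant '0 -0.17 0.03 0 0 0;0 -0.332 0.064 0 0 0;0 -0.332 0.064 0 0 0;0.1 -0.332 0.064 0 0 0;0.23 -0.332 0.064 0 0 0;0.23 -0.332 0.064 0 0 0;0.23 -0.332 0.064 0 0 0'
python3 - <<'E'
from m import *
go([.570,.0335,.041],91.8)
K,Rm,t=cal("wrist"); im,d=vision.camera("wrist"); np.savez("w3.npz",im=im,d=d,K=K,R=Rm,t=t)
K2,R2,t2=cal("side"); im2,d2=vision.camera("side"); np.savez("s3.npz",im=im2,d=d2,K=K2,R=R2,t=t2)
a=cv2.resize(im[170:370,200:450],(500,400),interpolation=2); b=cv2.resize(im2[240:320,270:370],(500,400),interpolation=2)
cv2.imwrite("pics/w3.png",np.hstack([a,b])[:, :1000] if 0 else cv2.resize(np.hstack([a,b]),(800,320)))
E
```

```text
time: 5.0
ee_pos: [0.57, 0.0366, 0.0723]
eef_rot: [-0.013, 0.708, 0.013, 0.706]
ft_force: [-0.0, -0.3, -0.4]
width: 0.0553
t 5.0 row [ 0.125 -0.013 -0.   ] [ 0.003 -0.001  0.   ] pos [0.57   0.0366 0.0723] q [-0.4   0.35  0.31  1.79 -0.12  1.02  1.56] w 0.0553 f [-0.  -0.3 -0.4]
```

View pics/w3.png

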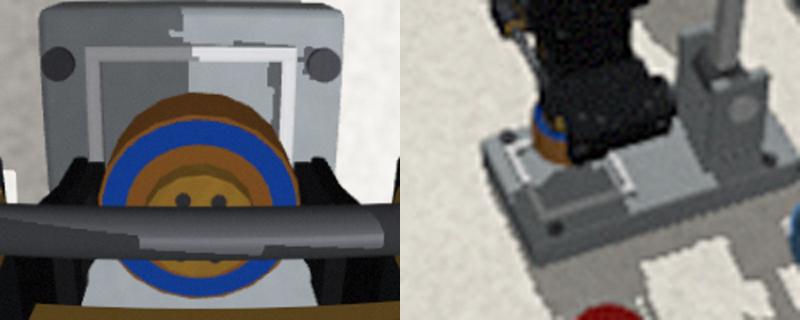

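The wrist crop shows the die over the nest. The lip's near edge runs from crop pixel (86,47) to (297,47). The die looks slightly right of centre (200 against 191), partly from perspective.

```bash
python3 - <<'E'
from m import *
im,d,K,Rm,t=load("w3"); f=lambda p:np.c_[200+np.array(p)[:,0]/1.6,170+np.array(p)[:,1]/1.6]
u=np.array([np.cos(.031),np.sin(.031),0])
a=fcast(f([[86,47],[297,47]]),.034,K,Rm,t);b=fcast(f([[100,60],[283,60]]),.034,K,Rm,t)
print(a.round(4).tolist(),b.round(4).tolist(),"nest",a.mean(0)+.0365*u,b.mean(0)+.0315*u)
H=cv2.cvtColor(im,cv2.COLOR_BGR2HSV); c=blob(cv2.inRange(H,(100,90,40),(130,255,255)),(255,220,395,360)); hull=cv2.convexHull(c)[:,0,:]
w=fcast(hull,r.read_state()["ee_pos"][2]-.0103+.026,K,Rm,t)[:,:2]*1000; print("die",cv2.minEnclosingCircle(w.astype(np.float32)))
go([.570,.0335,.041],91.8)
E
```

```text
[[0.5346, -0.0033, 0.034], [0.5321, 0.0696, 0.034]] [[0.5391, 0.0017, 0.034], [0.5368, 0.065, 0.034]] nest [0.56984317 0.03428591 0.034     ] [0.56945562 0.03430509 0.034     ]
die ((567.1829223632812, 36.80742263793945), 25.879030227661133)
t 5.1 row [ 0.132 -0.011 -0.006] [ 0.002  0.001 -0.   ] pos [0.5713 0.0363 0.0739] q [-0.4   0.35  0.31  1.79 -0.12  1.02  1.56] w 0.0556 f [ 0.  -0.2 -1.9]
```

```bash
python3 -m pendant '0 -0.01 0.003 0 0 0;0.06 -0.01 0.003 0 0 0;0.09 -0.01 0.003 0 0 0;0.105 -0.01 0.003 0 0 0;0.115 -0.01 0.003 0 0 0;0.125 -0.01 0.003 0 0 0;0.125 -0.01 0.003 0 0 0'
python3 -c "
from m import *
for _ in range(2): go([.5715,.0338,.0405],91.8)"
```

```text
time: 5.8
ee_pos: [0.5712, 0.033, 0.041]
eef_rot: [-0.012, 0.707, 0.012, 0.707]
ft_force: [-0.3, -0.0, -2.2]
width: 0.0555
t 5.8 row [0.002 0.003 0.001] [ 0.002 -0.    -0.   ] pos [0.5712 0.033  0.041 ] q [-0.39  0.4   0.3   1.81 -0.14  0.96  1.58] w 0.0555 f [-0.3 -0.  -2.2]
t 5.8 row [0.002 0.003 0.001] [ 0.002 -0.    -0.   ] pos [0.5712 0.033  0.041 ] q [-0.39  0.4   0.3   1.81 -0.14  0.96  1.58] w 0.0555 f [-0.3 -0.  -2.2]
```

```bash
python3 -m pendant '0.002 0 0 0 0 0;0.004 0 0 0 0 0;0.004 0 0 0 0 0;0.004 0 0 0 0 0'
python3 -m pendant '0 0 0 0 0 0;0 0 0 0 0 0;0 0 0 0 0 0' 0.6
```

```text
time: 6.2
ee_pos: [0.5714, 0.033, 0.0404]
eef_rot: [-0.012, 0.707, 0.012, 0.707]
ft_force: [0.0, 0.1, -1.2]
width: 0.0552
time: 6.5
ee_pos: [0.5715, 0.033, 0.0405]
eef_rot: [-0.012, 0.707, 0.012, 0.707]
ft_force: [-0.6, 0.6, -0.1]
width: 0.0678
```

```bash
python3 -m pendant '-0.04 0 0 0 0 0;-0.14 0 0 0 0 0;-0.34 0 0 0 0 0;-0.54 0 0 0 0 0;-0.74 0 0 0 0 0;-0.94 0 0 0 0 0;-1 0 0 0 0 0' 
python3 - <<'E'
from m import *
im,d=vision.camera("top"); K,Rm,t=cal("top"); H=cv2.cvtColor(im,cv2.COLOR_BGR2HSV)
try:
    c=blob(cv2.inRange(H,(100,90,40),(130,255,255)),(285,235,325,275)); print(cv2.minEnclosingCircle((cast(c,.056,K,Rm,t)[:,:2]*1000).astype(np.float32)))
except Exception as e: print(e)
b=np.array([.6944,.0368])+.045*np.array([-.031,1]); print(b); go([b[0],b[1],.40],1.8)
E
```

```text
time: 7.2
ee_pos: [0.5729, 0.0328, 0.2972]
eef_rot: [-0.011, 0.704, 0.013, 0.71]
ft_force: [1.2, 0.7, -0.5]
width: 0.0695
max() iterable argument is empty
[0.693005 0.0818  ]
t 7.2 row [-0.406  0.18   0.49 ] [-1.046  0.005  0.004] pos [0.573  0.0328 0.2973] q [-0.43  0.18  0.34  1.51 -0.06  1.46  1.52] w 0.0698 f [-0.5  0.7  2. ]
```

```bash
python3 -m pendant '-0.2 0 0 0.1 0 0;-0.4 0 0 0.2 0 0;-0.45 0.05 0.1 0.3 0 0;-0.45 0.1 0.2 0.4 0 0;-0.45 0.14 0.3 0.5 0 0;-0.45 0.18 0.4 0.6 0 0;-0.45 0.18 0.45 0.7 0 0;-0.45 0.18 0.49 0.8 0 0' 1
python3 -c "
from m import *
go([.693,.0818,.40],1.8)"
```

```text
time: 8.05
ee_pos: [0.6928, 0.0826, 0.402]
eef_rot: [0.39, 0.59, -0.391, 0.589]
ft_force: [0.8, 0.3, -0.1]
width: 0.0867
t 8.1 row [ 0.008 -0.     0.003] [0.245 0.    0.001] pos [0.6928 0.0826 0.402 ] q [-0.44  0.53  0.5   0.87 -0.25  1.78  0.34] w 0.0867 f [ 0.8  0.3 -0.1]
```

```bash
python3 -m pendant '0 0 0 0.1 0 0;0 0 0 0.2 0 0;0 0 0 0.245 0 0;0 0 0 0.245 0 0'
python3 - <<'E'
from m import *
go([.693,.0818,.297],1.8)
K,Rm,t=cal("wrist"); im,d=vision.camera("wrist"); np.savez("w4.npz",im=im,d=d,K=K,R=Rm,t=t)
im2,d2=vision.camera("top"); K2,R2,t2=cal("top"); np.savez("t4.npz",im=im2,d=d2,K=K2,R=R2,t=t2)
cv2.imwrite("pics/w4.png",np.hstack([cv2.resize(im,(480,360)),cv2.resize(im2[160:300,250:370],(308,360))]))
E
```

```text
time: 8.45
ee_pos: [0.692, 0.0821, 0.4028]
eef_rot: [0.491, 0.509, -0.491, 0.509]
ft_force: [-0.0, -0.1, -0.6]
width: 0.087
t 8.4 row [0.423 0.004 0.001] [0.003 0.    0.   ] pos [0.692  0.0821 0.4028] q [-0.47  0.54  0.56  0.88 -0.28  1.79 -0.  ] w 0.0870 f [-0.  -0.1 -0.6]
```

View pics/w4.png

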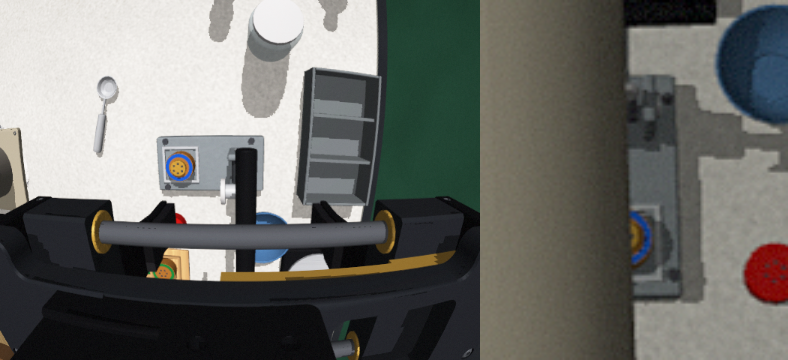

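The wrist view shows the die seated in the nest at (180,166). The lever bar, from (246,150) to (246,275), is between the open fingers. I'll descend and grip it.

```bash
python3 -m pendant '0.15 0.004 0 0 0 0;0.3 0.004 0 0 0 0;0.38 0.004 0 0 0 0;0.423 0.004 0 0 0 0;0.423 0.004 0 0 0 0;0.423 0.004 0 0 0 0' 1
python3 -m pendant '0 0 0 0 0 0;0 0 0 0 0 0;0 0 0 0 0 0;0 0 0 0 0 0;0 0 0 0 0 0;0 0 0 0 0 0;0 0 0 0 0 0' -1 50
python3 - <<'E'
from m import *
go([.693,.0818,.297],1.8)
for k in range(0,34,2):
    a=np.radians(2)-.05*k; print(k*.05, "x %.3f z %.3f"%((.230*(np.sin(a)-np.sin(np.radians(2))))/.25,(.23*(np.cos(a)-np.cos(np.radians(2))))/.25))
E
```

```text
time: 9.15
ee_pos: [0.6936, 0.0821, 0.2984]
eef_rot: [0.491, 0.509, -0.49, 0.51]
ft_force: [-0.0, -0.4, -0.8]
width: 0.087
time: 9.85
ee_pos: [0.6932, 0.0822, 0.297]
eef_rot: [0.491, 0.509, -0.491, 0.509]
ft_force: [-0.3, 0.3, -0.6]
width: 0.0393
t 9.8 row [-0.    -0.001  0.002] [ 0.004 -0.     0.   ] pos [0.6932 0.0822 0.297 ] q [-0.52  0.52  0.55  1.13 -0.26  1.56  0.01] w 0.0393 f [-0.3  0.3 -0.6]
0.0 x 0.000 z 0.000
0.1 x -0.092 z -0.001
0.2 x -0.183 z -0.012
0.30000000000000004 x -0.273 z -0.032
0.4 x -0.361 z -0.060
0.5 x -0.445 z -0.097
0.6000000000000001 x -0.525 z -0.142
0.7000000000000001 x -0.600 z -0.196
0.8 x -0.669 z -0.256
0.9 x -0.732 z -0.323
1.0 x -0.788 z -0.396
1.1 x -0.837 z -0.474
1.2000000000000002 x -0.877 z -0.556
1.3 x -0.909 z -0.643
1.4000000000000001 x -0.933 z -0.732
1.5 x -0.947 z -0.822
1.6 x -0.952 z -0.914
```

```bash
python3 -m pendant '0 0 0 0 0 0;0 0 0 0 0 0;0 0 0 0 0 0;0 0 0 0 0 0;0 0 0 0 0 0' -1 50
python3 -c "
from m import *
go([.693,.0818,.297],1.8); print(R.from_quat(r.read_state()['eef_rot']).as_matrix().round(2)[:,1])"
```

```text
time: 10.35
ee_pos: [0.6935, 0.0822, 0.2971]
eef_rot: [0.491, 0.509, -0.49, 0.509]
ft_force: [2.5, 0.4, -0.7]
width: 0.019
t 10.3 row [ 0.    -0.002  0.002] [ 0.004 -0.    -0.   ] pos [0.6935 0.0822 0.2971] q [-0.52  0.52  0.55  1.13 -0.26  1.56  0.01] w 0.0190 f [ 2.5  0.4 -0.7]
[1.   0.04 0.  ]
```

```bash
python3 -m pendant '0 -0.046 0 0 0 0;0.001 -0.092 0 0 0 0;0.005 -0.138 0 0 0 0;0.012 -0.183 -0.001 0 0 0;0.021 -0.228 -0.001 0 0 0;0.032 -0.273 -0.002 0 0 0;0.045 -0.317 -0.002 0 0 0;0.06 -0.361 -0.002 0 0 0'
python3 -m pendant '0 0 0 0 0 0'
```

```text
time: 11.15
ee_pos: [0.6046, 0.0797, 0.2842]
eef_rot: [0.492, 0.508, -0.488, 0.511]
ft_force: [7.5, 0.9, 6.6]
width: 0.0187
time: 11.25
ee_pos: [0.6035, 0.0797, 0.284]
eef_rot: [0.492, 0.509, -0.489, 0.51]
ft_force: [2.9, 0.6, 7.8]
width: 0.0187
```

```bash
python3 -m pendant '0.018 -0.042 0 0 0 0;0.037 -0.084 0 0 0 0;0.059 -0.124 0 0 0 0;0.082 -0.164 -0.001 0 0 0;0.108 -0.202 -0.001 0 0 0;0.136 -0.239 -0.002 0 0 0;0.165 -0.274 -0.002 0 0 0;0.196 -0.308 -0.002 0 0 0'
python3 -m pendant '0 0 0 0 0 0'
python3 -m pendant '0.033 -0.032 0 0 0 0;0.067 -0.063 0 0 0 0;0.103 -0.091 0 0 0 0;0.14 -0.119 0 0 0 0;0.178 -0.144 -0.001 0 0 0;0.218 -0.168 -0.001 0 0 0;0.259 -0.189 -0.001 0 0 0;0.3 -0.208 -0.001 0 0 0'
python3 -m pendant '0 0 0 0 0 0'
python3 -c "
from m import *
s=r.read_state(); h=np.array([.5671,.0331])+.12*np.array([.9995,.0314]); g=s['ee_pos'][:2]-h; x=g@[.9995,.0314]; z=s['ee_pos'][2]+.0187-.085; print(x,z,np.hypot(x,z),'ang',np.arctan2(-x,z)+.035)"
```

```text
time: 12.05
ee_pos: [0.5281, 0.0779, 0.2347]
eef_rot: [0.493, 0.508, -0.488, 0.511]
ft_force: [8.7, 3.7, 4.9]
width: 0.0187
time: 12.15
ee_pos: [0.5269, 0.0779, 0.2338]
eef_rot: [0.492, 0.509, -0.489, 0.51]
ft_force: [7.2, 3.9, 1.9]
width: 0.0187
time: 12.95
ee_pos: [0.4771, 0.0767, 0.16]
eef_rot: [0.493, 0.508, -0.488, 0.511]
ft_force: [9.9, 4.7, 4.8]
width: 0.0189
time: 13.05
ee_pos: [0.4767, 0.0767, 0.1592]
eef_rot: [0.493, 0.508, -0.488, 0.511]
ft_force: [11.0, 4.5, 2.6]
width: 0.0189
-0.2090191252408873 0.092885822116294 0.22872859608427965 ang 1.1876182089635459
```

```bash
python3 -m pendant '0.043 -0.016 0 0 0 0;0.087 -0.031 0 0 0 0;0.131 -0.043 0 0 0 0;0.176 -0.053 0 0 0 0;0.221 -0.06 0 0 0 0;0.266 -0.066 0 0 0 0;0.29 -0.067 0 0 0 0;0.312 -0.069 0 0 0 0'
python3 -m pendant '0.012 0 0 0 0 0;0.024 0 0 0 0 0;0.036 0 0 0 0 0;0.046 0 0 0 0 0;0.05 0 0 0 0 0;0.05 0 0 0 0 0'
cat > ang.py <<'E'
from m import *
s=r.read_state(); h=np.array([.5671,.0331])+.12*np.array([.9995,.0314]); g=s['ee_pos'][:2]-h; x=g@[.9995,.0314]; z=s['ee_pos'][2]+.0187-.085; print(round(x,4),round(z,4),np.hypot(x,z),'ang',np.arctan2(-x,z)+.035,s['ft_force'],s['torque'])
E
python3 ang.py
```

```text
time: 13.85
ee_pos: [0.4585, 0.0761, 0.0815]
eef_rot: [0.492, 0.509, -0.489, 0.51]
ft_force: [-1.6, 4.1, 12.8]
width: 0.0186
time: 14.45
ee_pos: [0.4579, 0.0761, 0.0688]
eef_rot: [0.492, 0.51, -0.489, 0.509]
ft_force: [-1.2, 5.3, 7.9]
width: 0.0185
-0.2278 0.0025 0.2277944548410104 ang 1.5946600932635209 [-1.21143446  5.27597912  7.92673514] [ 0.85927441 -0.09105842 -0.00316338]
```

```bash
python3 -m pendant '0.006 0 0 0 0 0;0.012 0 0 0 0 0;0.018 0 0 0 0 0;0.018 0 0 0 0 0;0.018 0 0 0 0 0'
python3 ang.py
```

```text
time: 14.95
ee_pos: [0.4578, 0.0762, 0.0652]
eef_rot: [0.492, 0.51, -0.489, 0.509]
ft_force: [-7.2, 3.3, 23.0]
width: 0.0181
-0.2279 -0.0011 0.22786339679537687 ang 1.6108053888423193 [-7.15626268  3.32175108 23.02082789] [0.60585088 1.50827719 0.0063826 ]
```

```bash
python3 -m pendant '-0.025 0.001 0 0 0 0;-0.05 0.002 0 0 0 0;-0.075 0.003 0 0 0 0;-0.1 0.004 0 0 0 0;-0.126 0.006 0 0 0 0;-0.152 0.008 0 0 0 0;-0.178 0.01 0 0 0 0;-0.204 0.013 0 0 0 0'
python3 -m pendant '-0.022 0.005 0 0 0 0;-0.045 0.011 0 0 0 0;-0.067 0.018 0 0 0 0;-0.09 0.025 0 0 0 0;-0.112 0.032 0 0 0 0;-0.134 0.04 0 0 0 0;-0.155 0.048 0 0 0 0;-0.176 0.056 0.001 0 0 0'
python3 ang.py
python3 -m pendant '-0.021 0.009 0 0 0 0;-0.042 0.019 0 0 0 0;-0.062 0.03 0 0 0 0;-0.082 0.041 0 0 0 0;-0.102 0.053 0 0 0 0;-0.122 0.065 0 0 0 0;-0.141 0.077 0 0 0 0;-0.16 0.089 0.001 0 0 0'
python3 -m pendant '-0.019 0.013 0 0 0 0;-0.037 0.027 0 0 0 0;-0.055 0.041 0 0 0 0;-0.073 0.056 0 0 0 0;-0.09 0.071 0 0 0 0;-0.107 0.087 0 0 0 0;-0.124 0.103 0 0 0 0;-0.14 0.119 0.001 0 0 0'
python3 ang.py
```

```text
time: 15.75
ee_pos: [0.4644, 0.0763, 0.1165]
eef_rot: [0.494, 0.508, -0.487, 0.511]
ft_force: [19.2, 5.5, -3.3]
width: 0.0182
time: 16.55
ee_pos: [0.4811, 0.0767, 0.1608]
eef_rot: [0.495, 0.506, -0.486, 0.513]
ft_force: [39.2, 8.1, -16.8]
width: 0.0183
-0.2046 0.0945 0.22537121850164452 ang 1.1731290172186026 [ 39.22249175   8.13753177 -16.79373542] [ 1.54755428 -7.51674073  0.01850083]
time: 17.35
ee_pos: [0.5055, 0.0774, 0.1987]
eef_rot: [0.496, 0.504, -0.485, 0.514]
ft_force: [67.0, 12.9, -51.4]
width: 0.0173
time: 18.15
ee_pos: [0.533, 0.0778, 0.2282]
eef_rot: [0.493, 0.505, -0.487, 0.514]
ft_force: [73.2, 11.6, -81.2]
width: 0.0175
-0.1527 0.1619 0.22253118597234484 ang 0.7911554069708213 [ 73.2495562   11.6169136  -81.21102663] [  2.4492811  -14.03793459  -0.11098887]
```

Wrist force has climbed because the bar settled differently in the fingers. I'll ease radially toward the hinge before going on.

```bash
python3 -m pendant '0.008 0.01 0 0 0 0;0.016 0.02 0 0 0 0;0.022 0.028 0 0 0 0;0.022 0.028 0 0 0 0'
python3 ang.py; python3 -c "
from m import *
go([.5,.08,.2],1.8)"
```

```text
time: 18.55
ee_pos: [0.5331, 0.078, 0.2276]
eef_rot: [0.491, 0.51, -0.49, 0.509]
ft_force: [3.5, 4.4, -1.3]
width: 0.0172
-0.1526 0.1613 0.22200806105064633 ang 0.7925674616689347 [ 3.45163206  4.38939266 -1.32321732] [ 0.98785967 -0.167923   -0.18894126]
t 18.6 row [ 0.11  -0.132 -0.013] [ 0.005 -0.001  0.   ] pos [0.5331 0.078  0.2276] q [-0.71  0.14  0.54  1.71 -0.07  1.31 -0.12] w 0.0172 f [ 3.5  4.4 -1.3]
```

```bash
python3 - <<'E'
from m import *
im,d=vision.camera("wrist"); K,Rm,t=cal("wrist"); np.savez("w5.npz",im=im,d=d,K=K,R=Rm,t=t)
im2,d2=vision.camera("side"); K2,R2,t2=cal("side"); np.savez("s5.npz",im=im2,d=d2,K=K2,R=R2,t=t2)
cv2.imwrite("pics/w5.png",np.hstack([cv2.resize(im,(480,360)),cv2.resize(im2[180:310,270:390],(320,360),interpolation=2)]))
E
```

```text
(no output)
```

View pics/w5.png

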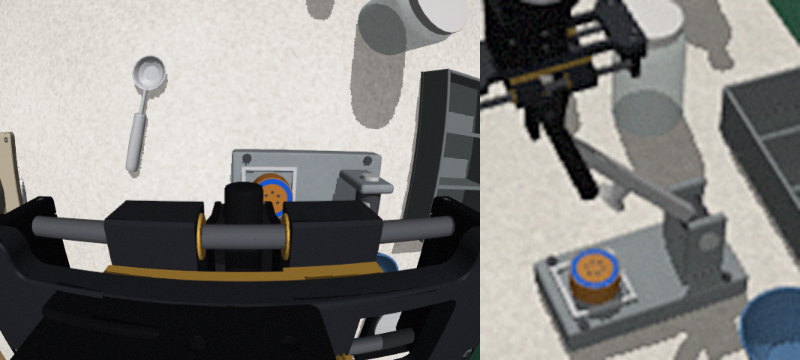

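```bash
python3 - <<'E'
from m import *
im,d,K,Rm,t=load("s5"); P=pts(d,K,Rm,t); H=cv2.cvtColor(im,cv2.COLOR_BGR2HSV)
n=np.array([.569,.033]); u=np.array([.9995,.0314]);v=np.array([-.0314,.9995]); q=P[...,:2]-n; X=q@u; Y=q@v; Z=P[...,2]
rad=np.hypot(X,Y); ok=d>0
blue=cv2.inRange(H,(100,90,40),(130,255,255))>0
for a,b in[(0,.012),(.0,.006),(.021,.028)]:
    m=ok&(rad>=a)&(rad<b)&(Z>.045)&(Z<.08); print(a,m.sum(),np.median(Z[m]),Z[m].std())
m=ok&blue&(rad<.035)&(Z>.04)&(Z<.08); print("ring",np.median(Z[m]),X[m].mean(),Y[m].mean())
# arm: |Y|<9mm, X between -.12 and .1, Z>.1 ; bar: -.08<Y<0 dark
m=ok&(abs(Y)<.012)&(X>-.1)&(X<.09)&(Z>.1)&(Z<.35)&(H[...,2]>70); p=np.c_[X[m]-.12,Z[m]-.085]; print("arm",m.sum(),np.polyfit(p[:,0],p[:,1],1), np.degrees(np.arctan2(p[:,1],-p[:,0])).mean())
m=ok&(Y<-.02)&(Y>-.08)&(X>-.15)&(X<.05)&(Z>.12)&(Z<.36); p=np.c_[X[m]-.12,Z[m]-.085]; print("bar",m.sum(),np.median(p,0),p.max(0),p.min(0))
E
python3 ang.py
```

```text
0 40 0.0567859116114392 0.0023901799376962723
0.0 11 0.056178672031338125 0.002999045934169863
0.021 102 0.05487261320982291 0.003522234536288555
ring 0.0558400382583983 0.0007099618173162193 -0.0035328273287330027
arm 348 [-1.06050202e+00  6.02345137e-04] 46.715816169109985
bar 152 [-0.15854714  0.17667687] [-0.10563626  0.18462477] [-0.16710305  0.07454614]
-0.1525 0.1614 0.22201416608529162 ang 0.7920175978026973 [ 4.00234948  5.76508174 -2.04644932] [ 0.97479334 -0.30169136 -0.20519234]
```

```bash
python3 - <<'E'
from m import *
n=np.array([.569,.033])
for cam in("side","wrist"):
    D=[];
    for _ in range(8): im,d=vision.camera(cam); D.append(d)
    K,Rm,t=cal(cam); D=np.array(D); d=np.median(D,0); H=cv2.cvtColor(im,cv2.COLOR_BGR2HSV); print(cam,"noise",np.median(D.std(0)[200:300,250:350]))
    if cam=="side": P=pts(d,K,Rm,t)
    else:
        v,u=np.mgrid[:480,:640]; q=np.stack([u-K[0,2],v-K[1,2]],-1)/K[0,0]; th=np.linalg.norm(q,axis=-1,keepdims=True)
        xy=q/np.maximum(th,1e-9)*np.tan(np.minimum(th,1.4)); P=(np.concatenate([xy,np.ones_like(th)],-1)*d[...,None]-t)@Rm
    blue=(cv2.inRange(H,(100,90,40),(130,255,255))>0)&(np.linalg.norm(P[...,:2]-n,axis=-1)<.045)&(P[...,2]>.035)&(P[...,2]<.085)
    b=P[blue]; (cx,cy),rr=cv2.minEnclosingCircle((b[:,:2]*1000).astype(np.float32)); print("ring z",len(b),np.median(b[:,2]),b[:,2].mean(),cx,cy,rr)
    for lo,hi in((0,6),(0,11),(0,14)):
        rad=np.hypot(P[...,0]*1000-cx,P[...,1]*1000-cy); m=(rad>=lo)&(rad<hi)&(P[...,2]>.035)&(P[...,2]<.085)&~blue; print(lo,hi,m.sum(),np.median(P[m][:,2]),P[m][:,2].mean())
E
python3 ang.py
```

```text
side noise 0.0032565629
ring z 82 0.05580611526336279 0.055809940476748886 569.3441772460938 31.340553283691406 26.725502014160156
0 6 10 0.05626951623249435 0.056600788502675414
0 11 38 0.05619597865844288 0.05641531550051223
0 14 56 0.056129443446412394 0.05633452039563171
wrist noise 0.00064252
ring z 434 0.05699276889536537 0.057005826444588036 571.6682739257812 33.491310119628906 26.563817977905273
0 6 104 0.05726098907893831 0.05726668432238148
0 11 322 0.057325064207851203 0.057325650171812424
0 14 474 0.05732883510714881 0.05732479684873843
-0.1525 0.1614 0.22201173848850617 ang 0.79204381110314 [ 4.90078904  5.55159066 -2.14383842] [ 0.96985569 -0.40650916 -0.23877184]
```

The insert now measures 0.3 mm above the ring in both cameras, where "home" is 0.5 mm proud or less, so it is pressed in. In the wrist and side views the lever stands at about 0.79 rad and is still held. I'll continue easing it up, watching the force.

```bash
python3 -m pendant '-0.016 0.017 0 0 0 0;-0.031 0.034 0 0 0 0;-0.046 0.052 0 0 0 0;-0.06 0.07 0 0 0 0;-0.074 0.088 0 0 0 0;-0.088 0.106 0 0 0 0;-0.101 0.125 0 0 0 0;-0.114 0.144 0 0 0 0'
python3 ang.py
```

```text
time: 20.25
ee_pos: [0.5689, 0.0788, 0.2534]
eef_rot: [0.49, 0.51, -0.491, 0.509]
ft_force: [13.4, 4.8, -22.7]
width: 0.0173
-0.1168 0.1871 0.22058455192260196 ang 0.592889845397794 [ 13.43613828   4.77050721 -22.65845382] [ 0.77041109 -1.72361256 -0.04814357]
```

```bash
python3 -m pendant '-0.005 0.021 0 0 0 0;-0.015 0.042 0 0 0 0;-0.025 0.063 0 0 0 0;-0.036 0.084 0 0 0 0;-0.047 0.105 0 0 0 0;-0.056 0.125 0 0 0 0;-0.065 0.145 0 0 0 0;-0.073 0.165 0 0 0 0'
python3 ang.py
```

```text
time: 21.05
ee_pos: [0.61, 0.0796, 0.273]
eef_rot: [0.49, 0.51, -0.491, 0.509]
ft_force: [4.9, 2.3, -17.2]
width: 0.0173
-0.0756 0.2067 0.22013310521233995 ang 0.3857873583808442 [  4.858877     2.26343938 -17.16908544] [ 0.37624695 -0.19278328 -0.06784383]
```

```bash
python3 -m pendant '-0.006 0.021 0 0 0 0;-0.013 0.042 0 0 0 0;-0.019 0.063 0 0 0 0;-0.025 0.084 0 0 0 0;-0.03 0.105 0 0 0 0;-0.034 0.126 0 0 0 0;-0.038 0.147 0 0 0 0;-0.041 0.168 0 0 0 0'
python3 ang.py
python3 -m pendant '-0.003 0.023 0 0 0 0;-0.005 0.046 0 0 0 0;-0.007 0.069 0 0 0 0;-0.009 0.092 0 0 0 0;-0.01 0.115 0 0 0 0;-0.011 0.138 0 0 0 0;-0.011 0.155 0 0 0 0;-0.011 0.168 0 0 0 0'
python3 ang.py
```

```text
time: 21.85
ee_pos: [0.6524, 0.0806, 0.2842]
eef_rot: [0.49, 0.509, -0.491, 0.509]
ft_force: [1.5, -1.5, -18.2]
width: 0.0175
-0.0332 0.2179 0.22046871692393022 ang 0.1863091619959508 [  1.51981457  -1.47373981 -18.17035051] [-0.46976781  0.42561469 -0.06046403]
time: 22.65
ee_pos: [0.6944, 0.0818, 0.2871]
eef_rot: [0.49, 0.509, -0.491, 0.509]
ft_force: [-2.7, -6.1, -16.6]
width: 0.0171
0.0088 0.2208 0.22095816346726746 ang -0.0046302351485371235 [ -2.71041812  -6.11040458 -16.57230643] [-1.35542991  1.2132543  -0.10915456]
```

```bash
python3 -m pendant '0.003 0.003 0 0 0 0;0.005 0.006 0 0 0 0;0.005 0.006 0 0 0 0'
python3 -m pendant '0 0 0 0 0 0;0 0 0 0 0 0;0 0 0 0 0 0;0 0 0 0 0 0;0 0 0 0 0 0' 0.2
python3 -m pendant '0 0 0 0 0 0;0 0 0 0 0 0' 0.2
python3 -m pendant '-0.1 0 0 0 0 0;-0.25 0 0 0 0 0;-0.4 0 0 0 0 0;-0.45 0 0 0 0 0;-0.45 0 0 0 0 0'
python3 -c "
from m import *
go([.5715,.033,.40],91.8)
im,d=vision.camera('side'); K,Rm,t=cal('side'); P=pts(d,K,Rm,t)
q=P[...,:2]-[.569,.033]; X=q@[.9995,.0314]; Y=q@[-.0314,.9995]; m=(d>0)&(abs(Y)<.08)&(X>.06)&(X<.2)&(P[...,2]>.3)&(P[...,2]<.335); print('bar',m.sum(),X[m].mean(),P[...,2][m].mean())"
```

```text
time: 22.95
ee_pos: [0.6951, 0.0818, 0.287]
eef_rot: [0.49, 0.509, -0.491, 0.509]
ft_force: [-8.2, -5.1, -9.7]
width: 0.0176
time: 23.45
ee_pos: [0.6962, 0.0832, 0.2871]
eef_rot: [0.491, 0.509, -0.49, 0.51]
ft_force: [-0.6, 0.2, -0.4]
width: 0.0474
time: 23.65
ee_pos: [0.6958, 0.0829, 0.2862]
eef_rot: [0.491, 0.509, -0.49, 0.509]
ft_force: [-0.3, -0.7, -0.9]
width: 0.0518
time: 24.15
ee_pos: [0.6963, 0.0825, 0.4009]
eef_rot: [0.492, 0.508, -0.489, 0.51]
ft_force: [0.8, 0.5, -0.3]
width: 0.0522
t 24.1 row [ 0.001 -0.506  0.179] [-1.043  0.002 -0.002] pos [0.6963 0.0825 0.4009] q [-0.47  0.55  0.57  0.87 -0.29  1.78 -0.  ] w 0.0522 f [ 0.8  0.5 -0.3]
bar 369 0.1220300505925709 0.3199075277604008
```

```bash
python3 -m pendant '0 -0.1 0.02 -0.1 0 0;0 -0.25 0.06 -0.2 0 0;0 -0.4 0.1 -0.3 0 0;0 -0.49 0.15 -0.4 0 0;0 -0.495 0.18 -0.5 0 0;0 -0.495 0.19 -0.6 0 0;0 -0.495 0.19 -0.7 0 0;0 -0.495 0.19 -0.8 0 0' 1
python3 -m pendant '0 0 0 -0.1 0 0;0 0 0 -0.2 0 0;0 0 0 -0.245 0 0;0 0 0 -0.245 0 0;0 0 0 -0.245 0 0'
python3 -c "
from m import *
go([.571,.033,.1],91.8)"
```

```text
time: 25.0
ee_pos: [0.5732, 0.0309, 0.3967]
eef_rot: [0.115, 0.698, -0.115, 0.697]
ft_force: [-0.1, 0.7, -0.1]
width: 0.0867
time: 25.5
ee_pos: [0.5735, 0.0308, 0.3974]
eef_rot: [-0.011, 0.708, 0.011, 0.706]
ft_force: [0.3, -0.6, -0.4]
width: 0.0871
t 25.5 row [ 1.19   0.009 -0.008] [ 0.    -0.001  0.   ] pos [0.5735 0.0308 0.3974] q [-0.47  0.19  0.41  1.29 -0.08  1.67  1.53] w 0.0871 f [ 0.3 -0.6 -0.4]
```

```bash
python3 -m pendant '0.2 0.009 -0.009 0 0 0;0.4 0.009 -0.009 0 0 0;0.6 0.009 -0.009 0 0 0;0.8 0.009 -0.009 0 0 0;0.97 0.009 -0.009 0 0 0;0.97 0.009 -0.009 0 0 0;0.97 0.009 -0.009 0 0 0'
python3 - <<'E'
from m import *
go([.571,.033,.041],91.8)
im,d=vision.camera("wrist"); K,Rm,t=cal("wrist"); H=cv2.cvtColor(im,cv2.COLOR_BGR2HSV)
c=blob(cv2.inRange(H,(100,90,40),(130,255,255)),(220,150,420,300)); hull=cv2.convexHull(c)[:,0,:]; print(cv2.minEnclosingCircle((fcast(hull,.056,K,Rm,t)[:,:2]*1000).astype(np.float32)))
E
```

```text
time: 26.2
ee_pos: [0.5715, 0.0328, 0.1568]
eef_rot: [-0.012, 0.707, 0.012, 0.707]
ft_force: [0.2, 0.7, 1.1]
width: 0.0866
t 26.2 row [ 0.463  0.001 -0.002] [ 0.001 -0.     0.   ] pos [0.5715 0.0328 0.1568] q [-0.46  0.27  0.38  1.71 -0.11  1.19  1.55] w 0.0866 f [0.2 0.7 1.1]
((573.3480224609375, 33.560455322265625), 26.6973934173584)
```

```bash
python3 -m pendant '0.15 0 0 0 0 0;0.3 0 0 0 0 0;0.4 0 0 0 0 0;0.45 0 0 0 0 0;0.46 0 0 0 0 0;0.46 0 0 0 0 0;0.46 0 0 0 0 0'
python3 -m pendant '0 0 0 0 0 0;0 0 0 0 0 0;0 0 0 0 0 0;0 0 0 0 0 0;0 0 0 0 0 0;0 0 0 0 0 0;0 0 0 0 0 0' -1 25
python3 -m pendant '-0.05 0 0 0 0 0;-0.15 0 0 0 0 0;-0.3 0 0 0 0 0;-0.48 0 0 0 0 0;-0.48 0 0 0 0 0;-0.48 0 0 0 0 0'
python3 -c "
from m import *
go([.515,-.398,.165],-1.1)"
```

```text
time: 26.95
ee_pos: [0.5729, 0.033, 0.043]
eef_rot: [-0.012, 0.706, 0.012, 0.708]
ft_force: [0.9, 0.2, 0.4]
width: 0.087
time: 27.65
ee_pos: [0.5715, 0.0329, 0.0411]
eef_rot: [-0.012, 0.707, 0.012, 0.707]
ft_force: [-1.2, -0.6, 1.6]
width: 0.0553
time: 28.25
ee_pos: [0.572, 0.0329, 0.1624]
eef_rot: [-0.012, 0.706, 0.012, 0.708]
ft_force: [-0.1, -0.0, -2.5]
width: 0.0552
t 28.2 row [-0.012 -1.715 -0.287] [-1.012e+00  2.000e-03  1.000e-03] pos [0.572  0.0329 0.1624] q [-0.46  0.26  0.39  1.7  -0.11  1.19  1.55] w 0.0552 f [-0.1 -0.  -2.5]
```

```bash
python3 -m pendant '0 -0.15 -0.04 0 0 0;0 -0.32 -0.08 0.1 0 0;0 -0.5 -0.12 0.2 0 0;0 -0.66 -0.15 0.3 0 0;0 -0.8 -0.18 0.4 0 0;0 -0.9 -0.2 0.5 0 0;0 -0.9 -0.2 0.6 0 0'
python3 -c "
from m import *
go([.49,-.36,.165],-1.1)"
```

```text
time: 28.95
ee_pos: [0.5267, -0.1982, 0.1599]
eef_rot: [0.3, 0.641, -0.301, 0.639]
ft_force: [1.0, -0.1, -1.5]
width: 0.0551
t 28.9 row [-0.019 -0.526  0.404] [0.474 0.    0.002] pos [ 0.5267 -0.1982  0.1599] q [-0.27  0.27  0.64  1.74 -0.17  1.19  1.11] w 0.0551 f [ 1.  -0.1 -1.5]
```

```bash
python3 -m pendant '0 -0.15 0.12 0.1 0 0;0 -0.3 0.23 0.2 0 0;0 -0.45 0.35 0.3 0 0;0 -0.56 0.45 0.4 0 0;0 -0.64 0.55 0.47 0 0;-0.015 -0.71 0.64 0.474 0 0;-0.015 -0.71 0.64 0.474 0 0;-0.015 -0.71 0.64 0.474 0 0'
python3 - <<'E'
from m import *
go([.512,-.398,.165],-1.1)
K,Rm,t=cal("wrist"); im,d=vision.camera("wrist"); np.savez("w6.npz",im=im,d=d,K=K,R=Rm,t=t); cv2.imwrite("pics/w6.png",im)
E
```

```text
time: 29.75
ee_pos: [0.4967, -0.4306, 0.1631]
eef_rot: [-0.501, -0.499, 0.502, -0.497]
ft_force: [1.1, 0.8, -3.3]
width: 0.0552
t 29.8 row [-0.007  0.06  -0.131] [ 0.008 -0.001  0.002] pos [ 0.4967 -0.4306  0.1631] q [ 0.08  0.54  0.8   1.48 -0.39  1.29  0.91] w 0.0552 f [ 1.1  0.8 -3.3]
```

View pics/w6.png

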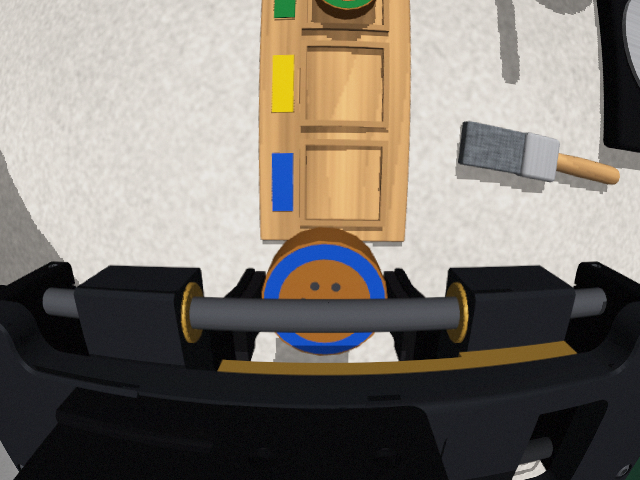

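The wrist view shows the flush die held at (325,298). The blue slot's lip runs from (299,140) to (388,228), with the blue mark at (283,182).

```bash
python3 - <<'E'
from m import *
im,d,K,Rm,t=load("w6"); a=fcast([[299,140],[388,140],[388,228],[299,228]],.014,K,Rm,t); print("lip",a.round(4).tolist(),a.mean(0))
H=cv2.cvtColor(im,cv2.COLOR_BGR2HSV); bl=cv2.inRange(H,(100,90,40),(130,255,255))
m=cv2.minAreaRect((fcast(blob(bl,(262,145,298,220)),.008,K,Rm,t)[:,:2]*1000).astype(np.float32)); print("mark",m)
hull=cv2.convexHull(blob(bl,(255,235,395,360)))[:,0,:]; print("die",cv2.minEnclosingCircle((fcast(hull,.1631-.0105+.026,K,Rm,t)[:,:2]*1000).astype(np.float32)))
go([.512,-.398,.165],-1.1)
E
```

```text
lip [[0.4766, -0.3599, 0.014], [0.551, -0.3598, 0.014], [0.5526, -0.4357, 0.014], [0.4752, -0.4353, 0.014]] [ 0.51385067 -0.39768141  0.014     ]
mark ((460.8499450683594, -395.61541748046875), (49.764259338378906, 17.539005279541016), 88.65554809570312)
die ((497.24822998046875, -427.8798828125), 26.18956756591797)
t 29.8 row [-0.006  0.058 -0.127] [ 0.009 -0.001  0.001] pos [ 0.4974 -0.4296  0.1634] q [ 0.08  0.54  0.8   1.48 -0.39  1.29  0.91] w 0.0556 f [-0.4  0.4 -1.4]
```

```bash
python3 -m pendant '0 0.03 -0.06 0.008 0 0;0 0.062 -0.123 0.008 0 0;0.15 0.062 -0.123 0.008 0 0;0.3 0.062 -0.123 0.008 0 0;0.4 0.062 -0.123 0.008 0 0;0.46 0.062 -0.123 0.008 0 0;0.46 0.062 -0.123 0.008 0 0;0.46 0.062 -0.123 0.008 0 0'
python3 - <<'E'
from m import *
go([.5128,-.399,.019],-1.1)
K,Rm,t=cal("wrist"); im,d=vision.camera("wrist"); np.savez("w7.npz",im=im,d=d,K=K,R=Rm,t=t); cv2.imwrite("pics/w7.png",cv2.resize(im[100:370,180:460],(700,675))[:600])
E
```

```text
time: 30.6
ee_pos: [0.514, -0.3999, 0.0507]
eef_rot: [0.504, 0.495, -0.504, 0.496]
ft_force: [-0.1, -0.4, -1.0]
width: 0.0556
t 30.6 row [ 0.127 -0.005 -0.003] [ 0.001  0.    -0.001] pos [ 0.514  -0.3999  0.0507] q [ 0.06  0.63  0.73  1.6  -0.46  1.09  0.9 ] w 0.0556 f [-0.1 -0.4 -1. ]
```

View pics/w7.png

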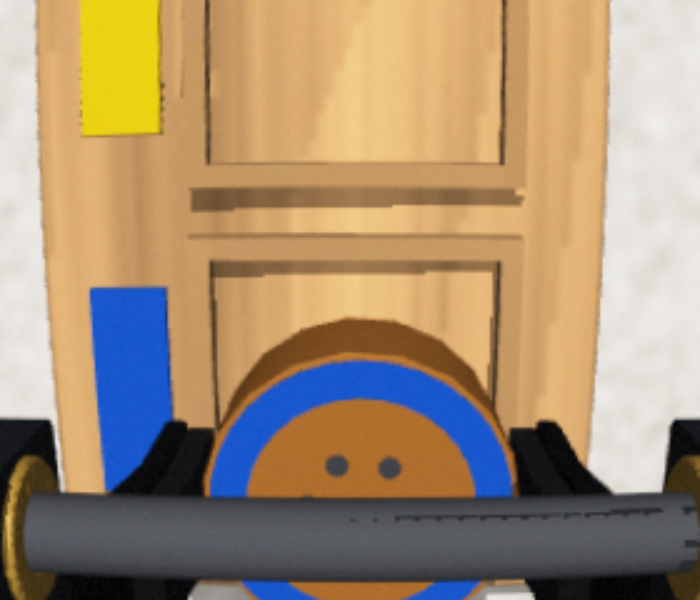

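The die is centred over the blue slot (die column about 361, slot about 356), so I'll set it down gently.

```bash
python3 -m pendant '0.04 -0.004 -0.002 0 0 0;0.07 -0.004 -0.002 0 0 0;0.09 -0.004 -0.002 0 0 0;0.105 -0.004 -0.002 0 0 0;0.115 -0.004 -0.002 0 0 0;0.121 -0.004 -0.002 0 0 0;0.124 -0.004 -0.002 0 0 0;0.124 -0.004 -0.002 0 0 0'
python3 -m pendant '0 0 0 0 0 0;0 0 0 0 0 0'
```

```text
time: 31.45
ee_pos: [0.5124, -0.3995, 0.0191]
eef_rot: [0.505, 0.495, -0.504, 0.495]
ft_force: [-1.6, 1.6, 2.1]
width: 0.055
time: 31.65
ee_pos: [0.5124, -0.3995, 0.0191]
eef_rot: [0.505, 0.495, -0.504, 0.495]
ft_force: [-2.0, 1.5, 4.7]
width: 0.0553
```

```bash
python3 -m pendant '0 0 0 0 0 0;0 0 0 0 0 0;0 0 0 0 0 0;0 0 0 0 0 0' 0.65
python3 -m pendant '-0.03 0 0 0 0 0;-0.1 0 0 0 0 0;-0.25 0 0 0 0 0;-0.4 0 0 0 0 0;-0.55 0 0 0 0 0;-0.7 0 0 0 0 0;-0.7 0 0 0 0 0'
python3 -m pendant '0 -0.15 -0.1 0 0 0;0 -0.3 -0.2 0 0 0;0 -0.5 -0.2 0 0 0;0 -0.6 -0.2 0 0 0;0 -0.6 -0.2 0 0 0'
python3 - <<'E'
from m import *
im,d=vision.camera("top"); K,Rm,t=cal("top"); H=cv2.cvtColor(im,cv2.COLOR_BGR2HSV); P=pts(d,K,Rm,t)
bl=cv2.inRange(H,(100,90,40),(130,255,255))
try: print("die top",cv2.minEnclosingCircle((cast(blob(bl,(463,258,502,292)),.034,K,Rm,t)[:,:2]*1000).astype(np.float32)))
except Exception as e: print(e)
D=[]
for _ in range(5): w,dd=vision.camera("side"); D.append(dd)
K,Rm,t=cal("side"); P=pts(np.median(D,0),K,Rm,t); H=cv2.cvtColor(w,cv2.COLOR_BGR2HSV)
m=(cv2.inRange(H,(100,90,40),(130,255,255))>0)&(np.linalg.norm(P[...,:2]-[.512,-.398],axis=-1)<.04)
b=P[m]; A=np.c_[b[:,:2]-b[:,:2].mean(0),np.ones(len(b))]; print("ring plane",len(b),np.linalg.lstsq(A,b[:,2],rcond=None)[0],b.mean(0))
q=P[...,:2]-[.569,.033]; X=q@[.9995,.0314]; Y=q@[-.0314,.9995]; m=(abs(Y)<.08)&(X>.06)&(X<.2)&(P[...,2]>.3)&(P[...,2]<.335); print('bar',m.sum(),X[m].mean(),P[...,2][m].mean())
cv2.imwrite("pics/f.png",np.hstack([im[80:360,100:520][:, :420],cv2.resize(w[170:470,240:480],(224,280))])); go([.5,-.3,.2],-1.1)
E
```

```text
time: 32.05
ee_pos: [0.5125, -0.3994, 0.0186]
eef_rot: [0.504, 0.496, -0.504, 0.496]
ft_force: [-0.9, -0.1, -0.1]
width: 0.0711
time: 32.75
ee_pos: [0.5139, -0.4017, 0.201]
eef_rot: [0.505, 0.492, -0.504, 0.499]
ft_force: [0.2, -1.2, -0.6]
width: 0.0717
time: 33.25
ee_pos: [0.36, -0.3473, 0.1944]
eef_rot: [0.507, 0.495, -0.504, 0.494]
ft_force: [0.4, 0.3, 0.4]
width: 0.072
die top ((510.54754638671875, -399.8099365234375), 26.428781509399414)
ring plane 140 [-0.00730729  0.01169531  0.03418375] [ 0.51125664 -0.40161228  0.03418375]
bar 369 0.12196930416732238 0.32001650865278974
t 33.5 row [-0.025  0.54  -0.196] [0.001 0.    0.   ] pos [ 0.3641 -0.3467  0.1938] q [-0.2   0.08  0.93  1.86 -0.07  1.24  0.73] w 0.0719 f [-0.2  0.3  0.1]
```

View pics/f.png

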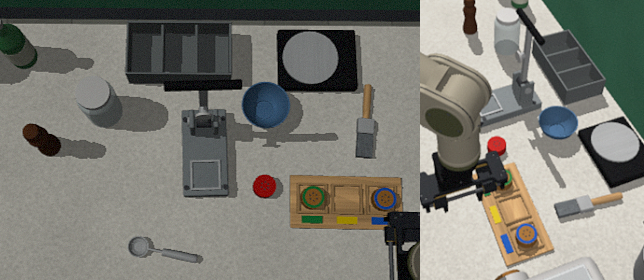

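The final view shows the die flat in the blue slot, centred, with its ring at z = 34.2 mm where 34 is expected. The nest is empty, the lever is up at its starting position, and the other objects are where they were.

```bash
python3 -c "
from bench import close_job
print(close_job())"
```

```text
the job is handed in; nothing more can be done
None
```

The job is done and handed in at about 33.5 s. I set the blue-ringed die upright in the nest and pulled the lever down until the force rose to 23 N at the bottom. I then eased it back up by hand over about 8 s, let go only once it was at rest, and set the die down in the blue-marked slot.

**Last checks:**
- **Insert:** about 0.3 mm above the ring by depth in two cameras, which counts as flush. I took this while the lever was on its way back up.
- **Die in the slot:** within about 2 mm of the slot's centre, flat to less than 1°, top at 34.2 mm (34 expected).
- **Lever:** back at rest, with the bar about where it started.
- **Bystanders:** they look unmoved in the final picture; I did not measure them.

**What did not go cleanly:**
- **Wrist force:** the bar apparently shifted about 10 mm in the fingers, so it rose to about 110 N on the way up (limit 120 N). I stopped, relieved it, and carried on at 10 to 26 N. The readings are only at the end of each move, so a brief higher peak cannot be ruled out.
- **Full stroke:** because of that shift, the bottom of the stroke (1.61 rad from the tool's position) is inferred from that force rise and the flush insert. I did not see the lever angle directly.
- **Cameras:** the top and wrist cameras disagreed by about 2 mm, within their calibration.

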